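# Lock the silver pot in the display chest

### The job

Put the silver lidded pot away in the display chest: lift the latch bar by its red knob out of the keeper's notch, slide the glass cover fully open, and lower the pot upright onto the floor of the well, letting go of it only once it is down. Then slide the cover fully shut with the bar lifted over the keeper, and let the bar drop fully home in the notch. Leave the brass pot, the lamp and the tumbler where they stand.

Things in the scene. Friction and masses are not known exactly. Their poses are not given: they have to be found in the camera images.
- case: Dark wooden display chest with brass corners, fixed; 170 mm in its x, 420 mm in its y (y -145 to +275), top face 100 mm above the table. Origin: on the table under the centre of the well; z up. A solid deck lies on the +y side of the well, the keeper on the -y side. Brass rails along y (x = +-81, 112 mm high) guide the cover. At the start the cover is shut and the bar is in the notch.
- well (a point): Centre of the blue floor of the well, a pocket open at the top, 140 mm (chest x) by 130 mm (chest y); the floor is 12 mm above the table, the rim 100 mm. It lies on the chest's origin; axes as the chest's.
- keeper_notch (a point): Middle of the keeper's notch at the chest's y = -110 mm, level with the tops of the keeper, 122 mm above the table. The keeper is two upright steel cheeks, each 44 mm in x and 8 mm thick, centred at y -97 and -123; the notch is the 18 mm space between them, 22 mm deep.
- cover (a joint): Sliding glass cover with brass frame, 150 (x) by 160 (y) by 8 mm, top 109 mm above the table, 0.5 kg. Value in m along the chest's +y: 0 = fully shut over the well (stop), 0.185 = fully open over the deck (stop). Friction 1.5 N, damping 6 N per m/s. It is moved by the bar's knob. Fully open, the bar's end just clears the well. With the bar in the notch it moves only about 3 mm.
- latch (a joint): Steel latch bar hinged on the cover, pointing from its pivot to the chest's -y; 14 mm wide, 10 mm thick, about 0.16 kg with knob; falls by its weight. Value in rad: 0 = level, lowest (fully home in the notch when shut); grows to 0.7 as its free end rises. The tooth under its end clears the cheeks above about 0.11; 0.2 gives 15 mm of room.
- latch_knob (a point): Centre of the red knob on the bar: a short cylinder lying along the chest's x, 30 mm diameter, 24 mm long between its flat ends, to be pinched from above. 90 mm from the pivot towards -y and 22 mm above it, so 152 mm above the table with the bar level; with the cover shut at the chest's x = 0, y = -30 mm. Raising the bar to 0.2 rad lifts it about 17 mm.
- latch_tooth (a point): Middle of the underside of the tooth under the bar's free end (tooth 12 mm long in y, 14 mm wide): 170 mm from the pivot towards -y, 26 mm below it. 104 mm above the table when the bar is level, so 18 mm below the tops of the keeper's cheeks when latched.
- latch_pivot (a point): Pivot of the bar on the cover, 130 mm above the table, at the chest's x = 0, y = +60 mm when the cover is shut; the pivot axis runs along the chest's x.
- silver_pot: Closed silver-grey lidded pot (one rigid piece), round, 82 mm diameter, 80 mm tall, about 0.32 kg. Origin: centre of its underside; z up. It is lifted by its finial.
- silver_pot_finial (a point): Centre of the silver pot's finial, an upright cylinder 20 mm in diameter from 59 to 80 mm above the pot's underside; this point is 70 mm above it. The lid below slopes from 56 mm high at the middle to 44 mm at the rim.
- brass_pot: The same pot in yellow brass: leave it alone. Origin: centre of its underside.
- lamp: Brass oil lamp standing on its foot, 90 mm foot diameter, 163 mm tall; leave it alone. Origin: centre of its underside.
- tumbler: Plain silver tumbler without finial, 66 mm diameter, 82 mm tall; leave it alone. Origin: centre of its underside.
Not all that is in view belongs to the job. Leave any orange, pink or purple look-alike of the silver_pot alone.

How it is judged (in metres and radians):
On the way, in this order (a step that is already met when the one before it is completed fails the run):
1. the latch bar is lifted clear of the keeper (value of joint latch above 0.1 rad), for 0.05 s.
2. the cover is slid fully open (value of joint cover above 0.175 m), for 0.2 s.
3. the silver pot is lowered into the well while still held, to within 10 mm of its floor and upright (x of silver_pot in the frame of well between -0.04 and 0.04 m and y of silver_pot in the frame of well between -0.04 and 0.04 m and z of silver_pot in the frame of well below 0.01 m and angle between silver_pot's own z axis and vertical below 0.15 rad and contact force between the fingers and silver_pot above 0.3 N), for 0.1 s.
At the end, for the whole second after the job is handed in: The silver pot stands upright (within 0.1 rad) and at rest on the floor of the well (within 5 mm); the cover is shut within 5 mm and the latch bar lies in the notch within 0.03 rad of level; brass pot, lamp and tumbler are within 30 mm of where they started (x of silver_pot in the frame of well between -0.04 and 0.04 m and y of silver_pot in the frame of well between -0.04 and 0.04 m and z of silver_pot in the frame of well below 0.005 m and angle between silver_pot's own z axis and vertical below 0.1 rad and linear speed of silver_pot below 0.02 m/s and value of joint cover below 0.005 m and value of joint latch below 0.03 rad and distance of each of brass_pot, lamp, tumbler from where it was at the start of the episode below 0.03 m); the robot touches nothing.
It fails at once if the brass pot is pushed more than 30 mm away or tipped over (distance of brass_pot from where it was at the start of the episode above 0.03 m or angle between brass_pot's own z axis and vertical above 0.3 rad).
It fails at once if the lamp is pushed more than 30 mm away or tipped over (distance of lamp from where it was at the start of the episode above 0.03 m or angle between lamp's own z axis and vertical above 0.3 rad).
It fails at once if the tumbler is pushed more than 30 mm away or tipped over (distance of tumbler from where it was at the start of the episode above 0.03 m or angle between tumbler's own z axis and vertical above 0.3 rad).
It also fails if it takes over 67 s, if anything falls off the work surface, if the arm or the gripper's body presses on something with over 40 N, if the wrist force passes 120 N, or if a joint passes its speed limit or range.

### The arm

A 6-joint arm with a two-finger parallel gripper is mounted at the origin on the work surface. World frame = base frame: x ahead of the robot, y to its left, z up, the work surface at z = 0. Lengths are in m, angles in degrees, forces in N, time in s.
With the tool pointing down it reaches from about 0.325 to 0.775 m from the base axis. Payload 5.5 kg.
Tool frame: the origin (TCP) lies at the centre of the arm's flange, where the gripper is bolted on; the fingertips stand 182 mm ahead of it and the grasp point (between the pads) lies 163 mm ahead of it; z points along the fingers, y is the line along which they close (so a half turn about z gives the same grasp; the last joint's range is limited). The gripper opens to 88 mm and grips with 3 to 60 N. Pads are 20 mm wide; open, the fingers measure 115 mm over their backs; the gripper's body (75 mm by 178 mm) begins 61 mm behind the grasp point.
Start: joints at [63.959, 5.22, 70.514, -0, 104.267, -3.249], TCP at [0.232, 0.553, 0.405] pointing down, gripper open.
Joint ranges: [-164.24, 164.24], [-49.07, 125.15], [9.68, 141.18], [-86.29, 266.29], [3.28, 154.24], [-151.56, 151.56]. Speed limits (degrees/s): [147.25, 147.25, 172.46, 180, 180, 180].

### API

Orientations are given as [roll, pitch, yaw] about the fixed x, y, z axes, in that order (R = Rz(yaw) Ry(pitch) Rx(roll)).
In Python, from station import r gives the robot as it stands. The module is installed in compiled form; this text tells all that it offers. Calls block until the motion is done:
- r.reach(position, orientation): joint-space move of the TCP to a pose.
- r.servo_line(position, rotation=None, speed=0.15): straight line of the TCP; rotation=None keeps the orientation; speed is the mean speed in m/s.
- r.move_joints(angles): joint-space move.
- r.let_go() and r.grab(squeeze=None): open the fingers fully, or close them until they stop; squeeze is the grip in N (None keeps the last).
- r.wait(seconds).
- r.inverse_kinematics(position, orientation): joint angles nearest the present ones, or None.
- r.sense(): the state.
- r.snapshot(name): name is "scene" or "top"; returns a dict with "frame" (420x560x3 uint8, red, green, blue), "fx", "fy", "cx", "cy" (pixels), "R" (3x3) and "t" (3): a world point X has camera coordinates R X + t. Camera axes: x right, y down, z forward; pixel columns grow to the right and rows downward; lengths in m; the calibration is good to about 2 mm. A picture is of the moment at which its call begins. There is no depth.
A pose or a line that the arm cannot do raises r.IKError and nothing moves.
- r.hand_in(): hands the job in; it is judged then, once.
The state is a dict: "clock": time; "joints": joint angles; "joint_vel": joint speeds; "joint_torque": joint torques, N m; "tcp_pos": TCP position; "orientation": TCP orientation; "contact_force": force on the tool from outside, world axes, zero at the start; "torque": the same for the moment, N m; "opening": finger opening in m; "gripper_force": force on a finger pad.
Only numpy, scipy, OpenCV 4.12 (cv2) and the standard library are available. Lean on these libraries where they do the work, as an engineer would, in place of code of your own. Each camera call takes 0.05 s, during which the arm holds its last target. There are 200 camera calls.

## Working session

There is one attempt and no reset: what is moved stays moved. The work goes in short steps, each a Python script; the robot and the scene stay as the last script left them, time stands still between calls to the robot, and variables do not carry over. Pictures are saved under pics/ and viewed, at most 10 in all, crops included, and the job is handed in when it is done.

```bash
mkdir -p pics; python3 - <<'E'
from station import r
import cv2,pickle
d={}
for n in("scene","top"):
    s=r.snapshot(n); d[n]=s; cv2.imwrite(f"pics/{n}0.png",s["frame"][:,:,::-1]); print(n,s["fx"],s["cx"],s["cy"],s["R"],s["t"])
pickle.dump(d,open("s0.pkl","wb"));print(r.sense())
E
```

```text
scene 493.2938934882843 279.10973046195716 216.1751984690787 [[ 0.88647601  0.46251576  0.01547411]
 [ 0.36333768 -0.67489973 -0.64225858]
 [-0.28661124  0.57496915 -0.76633183]] [-0.44881176 -0.20781441  1.36004188]
top 480.0275039269367 291.4715615429474 210.28949075942978 [[-0.00567525 -0.99997618  0.00392761]
 [-0.99543318  0.00527509 -0.09531501]
 [ 0.09529202 -0.00445061 -0.99543941]] [-0.14173468  0.57709629  0.98201853]
{'clock': 0.1, 'joints': array([ 6.39565669e+01,  5.25808271e+00,  7.05762396e+01,  1.30921489e-03,
        1.04267650e+02, -3.24659746e+00]), 'joint_vel': array([ 0.01797601, -0.02756711, -0.12139614, -0.15664223,  0.0199834 ,
        0.07305419]), 'joint_torque': array([ 2.01418290e-03, -4.47853982e+01, -4.07571316e+01,  6.99291285e-02,
        2.83498998e-02, -1.30708208e-04]), 'tcp_pos': array([0.23247612, 0.55317901, 0.4036147 ]), 'orientation': array([-1.79898263e+02, -7.04242821e-03,  1.57203480e+02]), 'contact_force': array([-0.06418385, -0.54827073, -0.11920562]), 'torque': array([ 0.02729324, -0.00603949,  0.0406692 ]), 'gripper_force': 0.0, 'opening': 0.08785251854627892}
```

View pics/scene0.png

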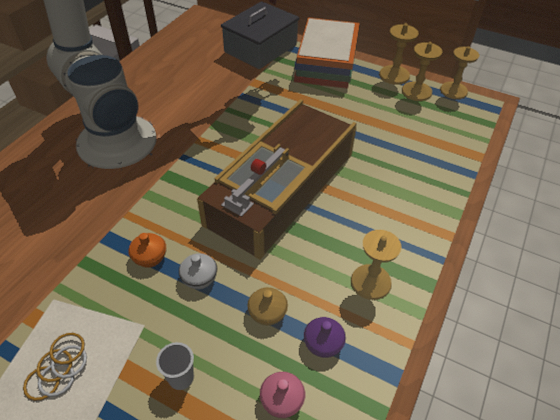

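View pics/top0.png

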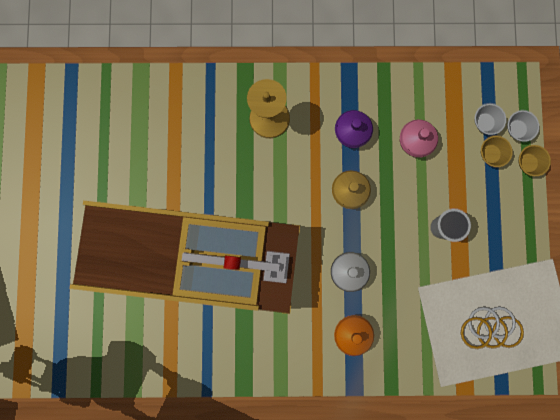

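The scene view shows the silver-grey lidded pot with finial at (198,270), and the top view shows it at (350,271). The look-alikes (top view) are orange (353,335), brass (350,189), purple (353,128) and pink (419,138), plus the tumbler (454,225), which has no finial. Only the one at (350,271) is both silver-grey and lidded with a finial. The chest lies at top (73–300, 203–312), with its keeper end at (277,266) and red knob at (232,263). I'll confirm the pot and the chest in an enlarged crop.

```bash
cat > h.py <<'E'
import numpy as np,cv2,pickle
def ray(s,u,v):
    R=np.array(s["R"]);c=-R.T@np.array(s["t"]);d=R.T@np.array([(u-s["cx"])/s["fx"],(v-s["cy"])/s["fy"],1]);return c,d/np.linalg.norm(d)
def onz(s,u,v,z):
    c,d=ray(s,u,v);return c+d*(z-c[2])/d[2]
def tri(a,pa,b,pb):
    c1,d1=ray(a,*pa);c2,d2=ray(b,*pb)
    k=np.linalg.lstsq(np.c_[d1,-d2],c2-c1,rcond=None)[0]
    p,q=c1+k[0]*d1,c2+k[1]*d2;return (p+q)/2,np.linalg.norm(p-q)
def proj(s,X):
    p=np.array(s["R"])@X+np.array(s["t"]);return s["fx"]*p[0]/p[2]+s["cx"],s["fy"]*p[1]/p[2]+s["cy"]
def red(s,box):
    x0,y0,x1,y1=box;h=cv2.cvtColor(s["frame"],cv2.COLOR_RGB2HSV)[y0:y1,x0:x1]
    m=((h[...,0]<6)|(h[...,0]>174))&(h[...,1]>170)&(h[...,2]>60)
    n,l,st,c=cv2.connectedComponentsWithStats(m.astype(np.uint8));i=1+np.argmax(st[1:,4]);return c[i]+[x0,y0],st[i]
E
python3 - <<'E'
from h import *
d=pickle.load(open("s0.pkl","rb"));a,b=d["scene"],d["top"]
ka=red(a,(200,120,330,220));kb=red(b,(200,230,270,300));print(ka,kb,tri(a,ka[0],b,kb[0]))
A=cv2.resize(b["frame"][190:325,60:380,::-1],None,fx=2.5,fy=2.5,interpolation=cv2.INTER_CUBIC)
B=cv2.resize(a["frame"][240:300,160:230,::-1],None,fx=4,fy=4,interpolation=cv2.INTER_CUBIC)
o=np.zeros((580,800,3),np.uint8);o[:A.shape[0],:]=A;o[338:578,:280]=B
C=cv2.resize(b["frame"][240:300,320:390,::-1],None,fx=4,fy=4,interpolation=cv2.INTER_CUBIC);o[338:578,300:580]=C
cv2.imwrite("pics/c1.png",o)
E
```

```text
(array([257.70149254, 163.07462687]), array([52, 39, 13, 10, 67], dtype=int32)) (array([231.21387283, 262.24277457]), array([ 24,  26,  16,  13, 173], dtype=int32)) (array([ 0.46946404, -0.0352053 ,  0.16048342]), np.float64(0.0010562261231407421))
```

View pics/c1.png

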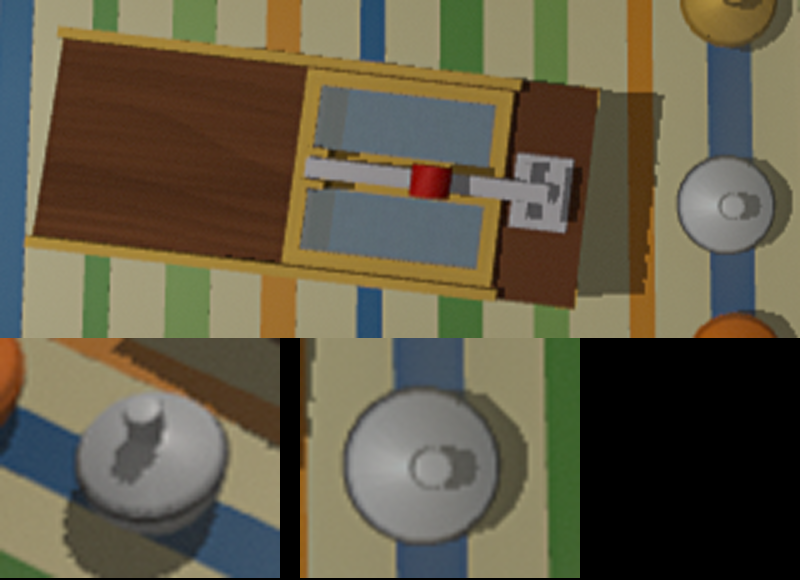

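The crop confirms it: a silver-grey pot with a lid and finial, with the finial top at about (353,272) in top and (196,257.5) in scene. The chest's deck corners and keeper end are clearly visible, so I can fit its pose.

```bash
python3 - <<'E'
from h import *
d=pickle.load(open("s0.pkl","rb"));a,b=d["scene"],d["top"]
px=lambda x,y:(60+x/2.5-.3,190+y/2.5-.3)
L=[((598,88),(.085,-.145),.1),((575,307),(-.085,-.145),.1),((64,38),(.077,.275),.1),((35,236),(-.077,.275),.1)]
P=np.array([l[1] for l in L]);W=np.array([onz(b,*px(*l[0]),l[2])[:2] for l in L])
pm,wm=P.mean(0),W.mean(0);H=(P-pm).T@(W-wm)
th=np.arctan2(H[0,1]-H[1,0],H[0,0]+H[1,1]);R=np.array([[np.cos(th),-np.sin(th)],[np.sin(th),np.cos(th)]])
t=wm-R@pm;print("yaw",np.degrees(th),"org",t);print("resid",(W-(P@R.T+t))*1e3)
kb=red(b,(200,230,270,300))[0];k=onz(b,*kb,.155)[:2];print("knob chest",R.T@(k-t))
# pot
f1=onz(b,353-.1,272-.1,.08);f2=onz(a,196.1,257.4,.08);print(f1,f2,tri(b,(352.9,271.9),a,(196.1,257.4)))
# pot outline centre in top
h=cv2.cvtColor(b["frame"],cv2.COLOR_RGB2HSV)
print("rim centre",onz(b,320+(422)/4-75-.4,240+(466-338)/4-.4,.035))
for n,u,v,z in(("brass",350,189,.08),("orange",353,335,.08),("lamp",266,98,.163),("tumbler",454,222,.082)):print(n,onz(b,u,v,z))
E
```

```text
yaw -6.651924688712152 org [ 0.47370931 -0.0062275 ]
resid [[-0.59412952  1.21831902]
 [ 0.44228382  0.33376325]
 [ 0.05422232 -0.28724399]
 [ 0.09762339 -1.26483829]]
knob chest [-0.00059651 -0.02828172]
[ 0.44866398 -0.26507194  0.08      ] [ 0.45129071 -0.26689346  0.08      ] (array([ 0.44900495, -0.26522492,  0.07635082]), np.float64(0.0011219313856947319))
rim centre [ 0.44782893 -0.26518546  0.035     ]
brass [ 0.61355594 -0.26220494  0.08      ]
orange [ 0.32674414 -0.26308681  0.08      ]
lamp [ 0.77368548 -0.09805362  0.163     ]
tumbler [ 0.54602124 -0.46770049  0.082     ]
```

```bash
cat >> h.py <<'E'
from station import r
TH=np.radians(-6.65);O=np.array([.4737,-.0062]);YAW=83.35
def w(x,y,z):  # chest -> TCP with grasp point there
    c,s=np.cos(TH),np.sin(TH);return [O[0]+c*x-s*y,O[1]+s*x+c*y,z+.163]
def knob(th,q): return w(0,.06+q-.09*np.cos(th)+.022*np.sin(th),.13+.09*np.sin(th)+.022*np.cos(th))
DOWN=[180,0,YAW]
def st(m):
    s=r.sense();print(m,"t%.1f"%s["clock"],np.round(s["tcp_pos"],4),"F",np.round(s["contact_force"],1),"op%.4f gf%.1f"%(s["opening"],s["gripper_force"]));return s
def snap(name,n):
    s=r.snapshot(name);cv2.imwrite(f"pics/{n}.png",s["frame"][:,:,::-1]);return s
def knobsee(q=0):
    s=r.snapshot("top");return s
E
python3 - <<'E'
from h import *
p=knob(0,0)
r.reach([p[0],p[1],p[2]+.1],DOWN);st("above")
r.servo_line(p,speed=.1);st("at")
r.grab(25);st("grab")
for th in(.1,.2,.3): r.servo_line(knob(th,0),speed=.06)
st("lift")
snap("scene","lift")
E
```

```text
above t2.4 [ 0.4704 -0.0354  0.415 ] F [0.2 0.1 0.4] op0.0876 gf0.0
at t3.5 [ 0.4704 -0.036   0.3159] F [ 0.4  0.  -0.6] op0.0878 gf0.0
grab t4.5 [ 0.4699 -0.0359  0.315 ] F [-5.8  0.6  2.2] op0.0239 gf25.0
lift t5.4 [ 0.4712 -0.0247  0.3415] F [-5.9  2.  -2.9] op0.0242 gf25.0
```

View pics/lift.png

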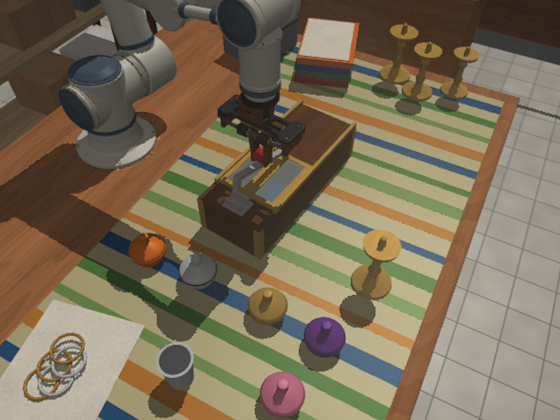

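The bar is lifted clear of the keeper, with its end raised at about (243,175) in the scene view. Now I'll slide the cover open.

```bash
python3 - <<'E'
from h import *
r.servo_line(knob(.3,.17),speed=.1);st("q.17")
for q in(.18,.185,.188):
    r.servo_line(knob(.3,q),speed=.03);s=st(q)
    if abs(s["contact_force"][1])>18:break
r.wait(.3)
r.servo_line(knob(.3,min(q,.185)),speed=.03)
for th in(.15,.02): r.servo_line(knob(th,min(q,.185)),speed=.06)
st("low");r.let_go();p=r.sense()["tcp_pos"];r.servo_line([p[0],p[1],.45]);st("up")
# pot approach
F=[.4490,-.2652];r.reach([*F,.40],DOWN)
snap("scene","open");st("overpot")
E
```

```text
q.17 t7.3 [0.4911 0.1438 0.3413] F [-5.3  1.2  0.4] op0.0239 gf25.0
0.18 t7.8 [0.4922 0.1537 0.3413] F [-5.1  2.1  0.8] op0.0239 gf25.0
0.185 t8.1 [0.4928 0.1586 0.3413] F [-5.4  0.8  1.2] op0.0238 gf25.0
0.188 t8.4 [0.493  0.1601 0.3418] F [-8.3 -7.6  4.2] op0.0240 gf25.0
low t9.7 [0.4917 0.1482 0.3168] F [-5.4 -0.6 -2.9] op0.0236 gf25.0
up t11.8 [0.4918 0.1482 0.4489] F [ 0.5  0.8 -0.7] op0.0878 gf0.0
overpot t13.4 [ 0.4495 -0.2643  0.4002] F [-0.2 -0.1 -0.3] op0.0876 gf0.0
```

View pics/open.png

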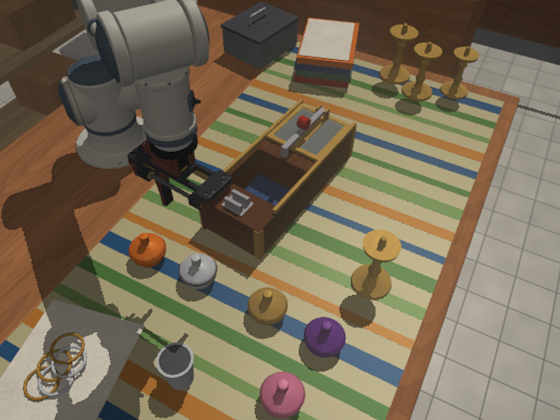

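The cover is fully open: the well's blue floor shows at (265,190) and the bar with its knob rests over the deck at (304,122). The pots haven't moved. Next is the pot.

```bash
python3 - <<'E'
from h import *
F=[.4490,-.2652]
r.servo_line([*F,.077+.163],speed=.12);st("at")
r.grab(30);st("grab")
r.servo_line([*F,.30],speed=.08);r.servo_line([*F,.42],speed=.15);st("up")
p=w(0,0,0);r.servo_line([p[0],p[1],.42],speed=.15);st("over")
snap("scene","over")
s=r.snapshot("top");pickle.dump(s,open("s1.pkl","wb"))
E
```

```text
at t14.9 [ 0.4492 -0.2654  0.241 ] F [-0.  -0.6  0.4] op0.0879 gf0.0
grab t15.9 [ 0.4489 -0.2652  0.2399] F [-1.   0.7  0.2] op0.0191 gf30.0
up t17.8 [ 0.449  -0.2652  0.4187] F [ 0.2 -1.  -3.5] op0.0192 gf30.0
over t19.7 [ 0.4737 -0.0067  0.42  ] F [-0.5 -0.1 -2.9] op0.0194 gf30.0
```

View pics/over.png

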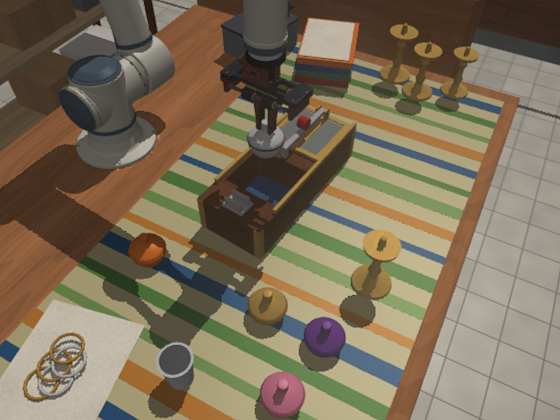

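The pot hangs upright from the fingers above the well, at (266,138). I'll lower it until the floor carries it.

```bash
python3 - <<'E'
from h import *
p=w(0,0,0)
r.servo_line([p[0],p[1],.262],speed=.1);s=st("near");f0=s["contact_force"][2]
for z in np.arange(.256,.2485,-.001):
    r.servo_line([p[0],p[1],z],speed=.02);s=r.sense()
    if s["contact_force"][2]-f0>3:break
st("down");r.wait(.3);r.let_go();st("open")
r.servo_line([p[0],p[1],.42],speed=.15)
k=knob(0,.185);r.servo_line([k[0],k[1],.42],speed=.15);st("overknob")
s=snap("top","placed")
E
```

```text
near t21.5 [ 0.4739 -0.0062  0.2628] F [ 0.7  0.5 -4. ] op0.0196 gf30.0
down t23.2 [ 0.4737 -0.0062  0.2519] F [-3.   1.1  3.8] op0.0194 gf30.0
open t24.6 [ 0.4737 -0.0062  0.251 ] F [ 0.3  0.  -0.4] op0.0876 gf0.0
overknob t27.1 [0.4916 0.1472 0.42  ] F [ 0.   0.1 -0.1] op0.0879 gf0.0
```

View pics/placed.png

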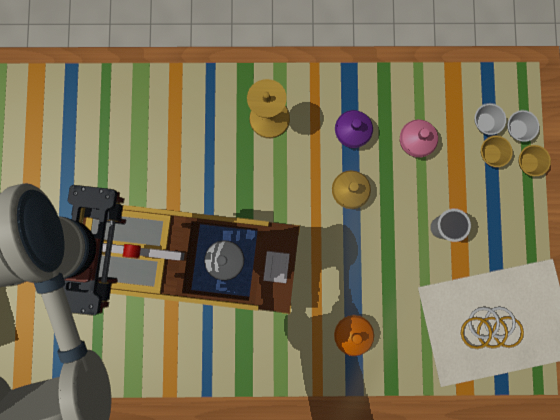

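The pot stands upright in the middle of the well at (224,260), the bar and knob are free at (131,251), and the other objects haven't moved. Now I'll close the cover.

```bash
python3 - <<'E'
from h import *
r.servo_line(knob(0,.185),speed=.1);r.grab(25);st("grab")
for th in(.1,.2,.3): r.servo_line(knob(th,.185),speed=.06)
st("lift")
r.servo_line(knob(.3,.01),speed=.1);st("q.01")
for q in(.003,0,-.002,-.004):
    r.servo_line(knob(.3,q),speed=.03);r.wait(.1);s=st(q)
    if s["contact_force"][1]>6:break
snap("scene","shut")
E
```

```text
grab t29.3 [0.4916 0.1478 0.315 ] F [-0.8  0.3  0.8] op0.0232 gf25.0
lift t30.3 [0.4928 0.1585 0.3412] F [-0.9  1.4 -1.9] op0.0239 gf25.0
q.01 t32.2 [ 0.4721 -0.0167  0.3408] F [-6.1  0.3  2.5] op0.0240 gf25.0
0.003 t32.6 [ 0.4712 -0.0237  0.3408] F [-4.2  0.   2.7] op0.0235 gf25.0
0 t33.0 [ 0.471  -0.0259  0.3401] F [-3.1  4.7 -0.6] op0.0238 gf25.0
-0.002 t33.3 [ 0.471  -0.027   0.3395] F [-2.4  8.7 -3.3] op0.0237 gf25.0
```

View pics/shut.png

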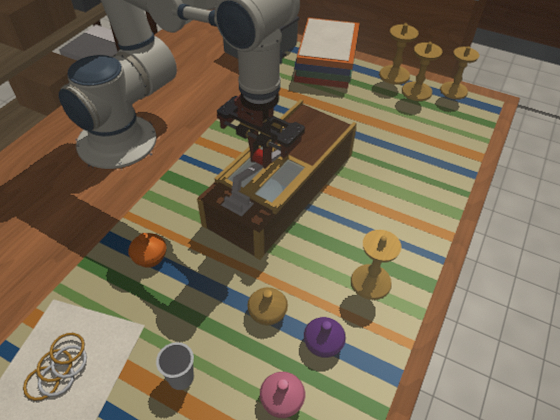

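The cover is against its shut stop, with the pot visible under the glass and the bar still raised over the keeper at (243,175). I'll lower the bar along its arc and release it.

```bash
python3 - <<'E'
from h import *
for th in(.2,.1,.03): r.servo_line(knob(th,-.0005),speed=.04);st(th)
r.let_go();r.wait(.3)
p=r.sense()["tcp_pos"];r.servo_line([p[0],p[1],.45],speed=.15)
r.reach([.40,.30,.45],DOWN);st("away")
a=r.snapshot("scene");b=r.snapshot("top")
ka=red(a,(200,120,330,220))[0];kb=red(b,(200,230,270,300))[0];print(ka,kb,tri(a,ka,b,kb))
A=cv2.resize(b["frame"][60:325,60:460,::-1],None,fx=1.25,fy=1.25);B=cv2.resize(a["frame"][130:230,190:290,::-1],None,fx=2.6,fy=2.6,interpolation=cv2.INTER_CUBIC)
o=np.zeros((600,500,3),np.uint8);o[:A.shape[0],:A.shape[1]]=A;o[335:595,:260]=B;cv2.imwrite("pics/end.png",o)
E
```

```text
0.2 t33.8 [ 0.4705 -0.031   0.3317] F [-3.6  0.6 -3.4] op0.0236 gf25.0
0.1 t34.1 [ 0.4701 -0.0345  0.3237] F [-5.6  0.5 -0.9] op0.0239 gf25.0
0.03 t34.5 [ 0.4698 -0.0365  0.3176] F [-5.1 -0.5 -0.5] op0.0237 gf25.0
away t38.1 [0.4004 0.2993 0.4498] F [-0.5  0.3  0.4] op0.0875 gf0.0
[257.484375 163.03125 ] [231.31147541 262.28961749] (array([ 0.46925922, -0.0355015 ,  0.16079162]), np.float64(0.0013521486795339754))
```

View pics/end.png

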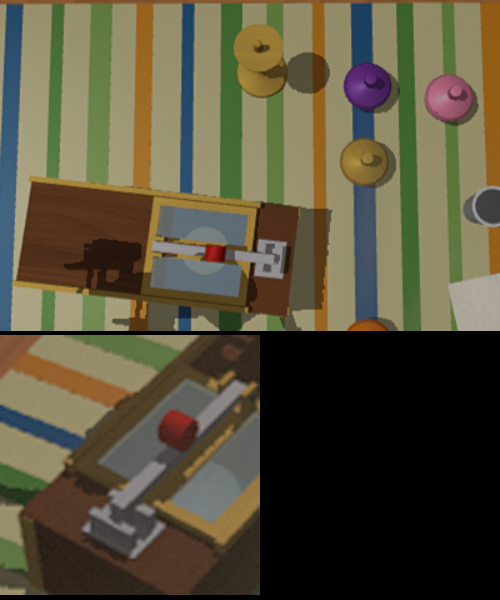

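The knob is back within 0.5 mm of its starting point, at top (231.3,262.3). The bar lies between the cheeks, the pot is under the glass, and the lamp, brass pot and tumbler are in place. I'm handing in.

```bash
python3 -c "
from station import r
print(r.hand_in())"
```

```text
the job is handed in; nothing more can be done
None
```

The silver pot is standing in the well with the cover shut and the latch bar home in the notch, nothing else was disturbed, and I handed the job in at about 38 s of the 67 s allowed; the hand-in gave no verdict.

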